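# Go/no-go check of a reamed bush

### The arm

A 6-joint arm with a two-finger parallel gripper is mounted at the origin on a cart in front of the work surface, level with it; the furniture and walls round the work are solid. World frame = base frame: x ahead of the robot, y to its left, z up, the work surface at z = 0. Lengths are in m, angles in rad, forces in N, time in s.
With the tool pointing down it reaches from about 0.3 to 0.875 m from the base axis. Payload 6.4 kg.
Tool frame: the origin (TCP) lies at the very end of the fingers, on their centre line; the grasp point (between the pads) lies 19 mm behind it; y points along the fingers, x is the direction in which the jaws open and shut, and the axes are right-handed (so a half turn about y gives the same grasp; the last joint's range is limited). The gripper opens to 88 mm and grips with 3 to 60 N. Pads are 18 mm wide; open, the fingers measure 123 mm over their backs; the gripper's body (75 mm by 187 mm) begins 45 mm behind the grasp point.
Start: joints at [-1.372, 0.181, 1.607, -0, 1.354, -0.206], TCP at [0.226, -0.529, 0.239] pointing down, gripper open.
Joint ranges: [-2.99, 2.99], [-0.89, 2.07], [0.3, 2.58], [-1.14, 4.28], [0, 2.63], [-3.12, 3.12]. Speed limits (rad/s): [2.57, 2.57, 3.01, 3.14, 3.14, 3.14].

### API

Orientations are given as a unit quaternion [x, y, z, w].
In Python, from bench import manip, claw, viewer, nets gives the robot as it stands. Calls block until the motion is done:
- manip.move_to(position, orientation): joint-space move of the TCP to a pose.
- manip.move_straight(position, rotation=None, velocity=0.15): straight line of the TCP; rotation=None keeps the orientation; velocity is the mean speed in m/s.
- manip.move_joints(angles): joint-space move.
- claw.release() and claw.close(): open the fingers fully, or close them until they stop; the grip force is fixed at half the most.
- manip.wait(seconds).
- manip.inverse_kinematics(position, orientation): joint angles nearest the present ones, or None.
- manip.state(): the state.
- viewer.snapshot(name): name is "scene" or "top" or "wrist"; returns a dict with "frame" (420x560x3 uint8, red, green, blue), "depth" (420x560 float32, m along the optical axis (not along the pixel's ray), 0 where there is no reading), "vertical_fov" (degrees; the focal length in pixels is half the picture's height over the tangent of half this angle, whatever the lens; pixels are square), "cx", "cy" (the principal point, pixels), "k1" (the pictures are not rectified: a ray, as slopes to the right and down, at radius r is drawn at 1 + k1 r^2 times it, then the intrinsics apply), "xyz" and "orientation" of the camera in the world; the wrist camera has in their place "T_tool_cam" (4x4, takes a point from camera to tool coordinates, whose origin is the TCP and whose axes are the tool frame's). Camera axes: x right, y up, looking along -z (the intrinsics and any distortion apply to the point x, -y, -z); pixel columns grow to the right and rows downward; lengths in m; the calibration is good to about 2 mm. A picture is of the moment at which its call begins: read the wrist's pose just before it.
A pose or a line that the arm cannot do raises manip.MotionError and nothing moves.
- manip.job_done(): hands the job in, once; it reports no verdict.
Trained networks look in a picture, given as the dict that the camera call returned (one of the last four; its "shot" number tells which), for a name from the list of things; names that differ only in an ending like _2 or _b are one class to them, and where a whole thing is asked for, a point or a joint stands for the part that bears it (a point fixed in the world has none). Each returns a list of dicts, best first, with "score" (0 to 1); they miss things now and then, are a little off and sometimes report something else, mostly with a low value. They report only what shows in the picture. A call takes as long as a camera call.
- nets.find_in(picture, name): "centre" ([column, row] in pixels, amid what is visible of it).
- nets.masks_of(picture, name): "pixels" (420x560 bool, what is visible of it) and "centre" ([column, row] in pixels, amid what is visible of it).
- nets.pinpoint(picture, name): "centre" ([column, row] in pixels: a listed point, or the origin of a listed thing).
The state is a dict: "t": time; "qpos": joint angles; "dq": joint speeds; "joint_efforts": joint torques, N m; "ee_pos": TCP position; "eef_rot": TCP orientation; "contact_force": force on the tool from outside, world axes, zero at the start; "torque": the same for the moment, N m; "finger_gap": finger opening in m.
Only numpy, scipy, OpenCV 4.12 (cv2) and the standard library are available. Lean on these libraries where they do the work, as an engineer would, in place of code of your own. Each camera call takes 0.05 s, during which the arm holds its last target. There are 200 camera calls.

### The job

The rolling mill's new flanged bush is clamped in the vee block on the bench: check its bore with the double-ended plug gauge. From the flanged side, push the long, thinner go end in until it is fully home against the flange, draw it out, then hold the short, thicker no-go end squarely and centrally against the mouth with a light push for a moment to confirm that it is refused. Then press the gauge down flat into its holder until both snap hooks have clicked over the handle, and let go; be gentle throughout: do not shove the vee block, drop or force the gauge, or disturb the other things.

Things in the scene. Friction and masses are not known exactly. Their poses are not given: they have to be found in the camera images.
- gauge_center (a point): Double-ended plug gauge, 158 mm long, 0.22 to 0.35 kg, loose on the bench; this point: on its axis, middle of the handle. Bare aluminium eight-sided handle 90 mm long, 32 mm across flats; it lies on one flat (axis 16 mm up), two flats upright at its sides to grip. x: along the gauge to the go end; z: up at first. Steel plugs at the ends: go at +x, no-go at -x.
- go_shoulder (a point): Centre of the handle's end face at the root of the go plug: gauge x = +45 mm from gauge_center, same axes. This face meets the flange when the go end is fully home.
- go_tip (a point): Centre of the end face of the go plug (24 mm diameter, 44 mm long, small bevel at the tip): gauge x = +89 mm from gauge_center, same axes.
- nogo_face (a point): Centre of the end face of the no-go plug (29 mm diameter, 24 mm long): gauge x = -69 mm from gauge_center, same axes.
- vee_block: Steel vee block on a foot plate (100 x 84 x 10 mm), 2.6 kg, loose on the bench; a bronze flanged bush is clamped in it by a steel stirrup (74 mm across) with a knurled screw, 97 mm high in the middle. Pushed with more than about 12 N it slides. Origin: centre of the underside; z up; the bore runs level along x, 55 mm up, its flanged mouth facing -x.
- bore_mouth (a point): Centre of the bore's mouth in the flange face (flange 52 mm across; face 27 mm to the -x side of the vee block's middle, 55 mm above the bench); axes as vee_block: the gauge goes in along +x. Bore 26 mm in diameter, 53 mm deep, open right through. The go plug has 1 mm clearance all round; the no-go plug cannot enter.
- gauge_holder: Holder fixed to the bench: wooden base 124 x 60 x 10 mm; two plastic saddles 66 mm apart along x, 14 mm wide, each with a rigid cheek (62 mm high) on one side and a sprung hook (60 mm high) on the other, on opposite sides at the two ends. Origin: centre of the underside, z up. Between the saddles (middle 50 mm) only the base, so fingers can hold the handle's middle all the way down.
- holder_seat (a point): Where gauge_center lies when the gauge is clipped in (gauge along x, either way round): middle of the holder, 36 mm above the bench; axes as gauge_holder. Laid on top, the gauge rests on the hooks with its axis about 58 mm up; pressing straight down on the handle's middle (about 7 to 15 N, 22 mm of travel) snaps it in. Handle top then 52 mm up.
- hook_a (a joint): Lean of the snap hook at the holder's +x end (on its +y side), rad: 0 upright, positive when bent outward by the handle (about 0.06 as the handle passes); springs back to 0 when it has clicked over the handle.
- hook_b (a joint): Lean of the snap hook at the holder's -x end (on its -y side), rad: as hook_a.
- carton: Bystander: small brown carton 46 x 71 x 28 mm. Origin: centre of the underside.
- dapping_block: Bystander: small dark steel block 36 x 36 x 18 mm. Origin: centre of the underside.
- jar_dark: Bystander: dark screw-top jar, 53 mm across, 94 mm high. Origin: centre of the underside.
- tin: Bystander: plain grey-white tin, 47 mm across, 50 mm high. Origin: centre of the underside.
- jar_small: Bystander: small glass jar with black screw cap, 41 mm across, 34 mm high. Origin: centre of the underside.
- slide_caliper: Bystander: flat steel caliper 54 x 170 x 5 mm, long along its y axis. Origin: centre of the underside.
- micromotor: Bystander: black micromotor handpiece 20 x 171 x 25 mm, long along its y axis, lying flat. Origin: centre of the underside.
- brass_brush: Bystander: slim brass wire brush with wooden handle, 13 x 200 x 24 mm, long along its y axis. Origin: centre of the underside.

How it is judged:
By the outcome, as a careful person would: the job done as asked, in the order asked, and still so for the second after the job is handed in, with the robot touching nothing.
It also fails if it takes over 72 s, if anything falls off the work surface, if the arm or the gripper's body presses on something with over 40 N, if the wrist force passes 120 N, or if a joint passes its speed limit or range.

## Working session

There is one attempt and no reset: what is moved stays moved. The work goes in short steps, each a Python script; the robot and the scene stay as the last script left them, time stands still between calls to the robot, and variables do not carry over. Pictures are saved under pics/ and viewed, about 8 in all and at most 12, crops included, and the job is handed in when it is done.

```bash
mkdir -p pics; ls; cat > h.py <<'E'
import numpy as np, cv2
from scipy.spatial.transform import Rotation as R
from bench import manip, claw, viewer, nets
def snap(n):
    s=manip.state(); p=viewer.snapshot(n)
    if n=="wrist":
        T=np.eye(4);T[:3,:3]=R.from_quat(s["eef_rot"]).as_matrix();T[:3,3]=s["ee_pos"]
        p["M"]=T@np.array(p["T_tool_cam"])
    else:
        M=np.eye(4);M[:3,:3]=R.from_quat(p["orientation"]).as_matrix();M[:3,3]=p["xyz"];p["M"]=M
    return p
def K(p):
    f=210/np.tan(np.radians(p["vertical_fov"])/2)
    return np.array([[f,0,p["cx"]],[0,f,p["cy"]],[0,0,1.]])
def slopes(p,uv):
    uv=np.asarray(uv,float).reshape(-1,1,2)
    return cv2.undistortPointsIter(uv,K(p),np.array([p["k1"],0,0,0.]),None,None,(3,50,1e-9)).reshape(-1,2)
def ray(p,uv):
    s=slopes(p,uv); d=np.c_[s[:,0],-s[:,1],-np.ones(len(s))]
    return p["M"][:3,3], d@p["M"][:3,:3].T
def atz(p,uv,z):
    o,d=ray(p,uv); return o+d*((z-o[2])/d[:,2])[:,None]
def cloud(p,mask):
    v,u=np.nonzero(mask&(p["depth"]>0)); o,d=ray(p,np.c_[u,v]); return o+d*p["depth"][v,u][:,None]
def save(p,n): cv2.imwrite("pics/"+n,p["frame"][:,:,::-1])
E
python3 - <<'E'
from h import *
np.set_printoptions(precision=4,suppress=True)
for n in ("top","scene"):
    p=snap(n); save(p,n+".png"); print(n,p["xyz"],p["k1"],p["vertical_fov"])
    for t,z in dict(gauge_center=.016,go_shoulder=.016,go_tip=.016,nogo_face=.016,vee_block=0,bore_mouth=.055,gauge_holder=0,holder_seat=.036,carton=0,dapping_block=0,jar_dark=0,tin=0,jar_small=0,slide_caliper=0,micromotor=0,brass_brush=0).items():
        r=nets.pinpoint(p,t)[:1]
        for q in r: print(t,round(q["score"],2),np.round(q["centre"]),atz(p,q["centre"],z)[0])
print(manip.state())
E
```

```text
pics
top [0.4933 0.0088 1.1992] 0.04915910245740623 48.14678570593336
gauge_center 0.97 [392. 208.] [ 0.5726 -0.2717  0.016 ]
go_shoulder 0.98 [377. 220.] [ 0.544 -0.234  0.016]
go_tip 0.71 [363. 230.] [ 0.5185 -0.1978  0.016 ]
nogo_face 0.93 [412. 188.] [ 0.6234 -0.3222  0.016 ]
vee_block 0.87 [169. 207.] [0.5741 0.2928 0.    ]
bore_mouth 0.9 [161. 220.] [0.5389 0.298  0.055 ]
gauge_holder 0.59 [275. 193.] [0.6108 0.0233 0.    ]
carton 0.72 [231. 241.] [0.4878 0.1347 0.    ]
dapping_block 0.63 [330. 246.] [ 0.478  -0.1184  0.    ]
jar_dark 0.97 [241. 151.] [0.7186 0.1114 0.    ]
tin 0.65 [181. 269.] [ 0.4177  0.2588 -0.    ]
jar_small 0.63 [396. 151.] [ 0.7204 -0.2865  0.    ]
slide_caliper 0.86 [291. 266.] [ 0.4266 -0.0196  0.    ]
micromotor 0.69 [180. 268.] [0.4197 0.2606 0.    ]
brass_brush 0.96 [384. 264.] [ 0.4318 -0.2544  0.    ]
scene [0.1238 0.8976 0.7674] -0.03512910024650828 48.27269838392355
gauge_center 0.93 [322. 186.] [ 0.5738 -0.2668  0.016 ]
go_shoulder 0.78 [326. 194.] [ 0.5468 -0.2297  0.016 ]
go_tip 0.64 [332. 203.] [ 0.5119 -0.1933  0.016 ]
nogo_face 0.92 [315. 
[... 422 characters left out ...]
.1429  0.    ]
jar_small 0.46 [284. 181.] [ 0.7095 -0.2749  0.    ]
slide_caliper 0.69 [339. 254.] [0.4169 0.0011 0.    ]
micromotor 0.53 [236. 297.] [0.5784 0.2483 0.    ]
brass_brush 0.52 [370. 202.] [ 0.4172 -0.2654  0.    ]
{'t': 1.7, 'qpos': array([-1.3723,  0.1808,  1.607 ,  0.    ,  1.3538, -0.2063]), 'dq': array([-0.0012, -0.0005, -0.0002, -0.0003,  0.0001,  0.0006]), 'joint_efforts': array([ -0.0001, -43.3825, -34.2164,   0.0703,   0.0309,   0.    ]), 'ee_pos': array([ 0.2265, -0.5286,  0.2387]), 'eef_rot': array([-0.5903,  0.3893, -0.3893,  0.5903]), 'contact_force': array([ 0.1332, -1.2739, -0.1053]), 'torque': array([-0.0129,  0.0328, -0.0093]), 'finger_gap': 0.08805930646953043}
```

View pics/top.png

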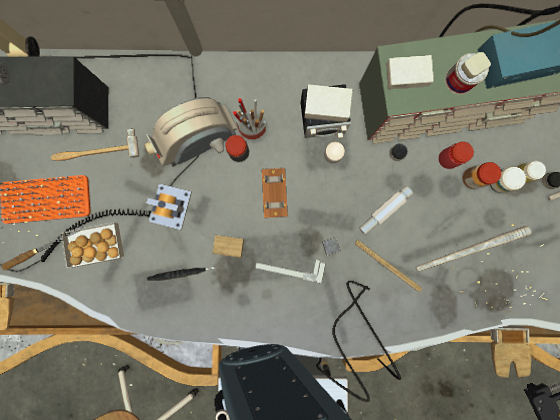

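View pics/scene.png

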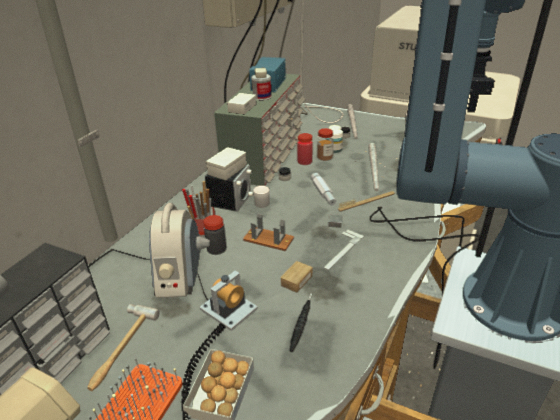

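```bash
cat >> h.py <<'E'
def down(th):
    c,s=np.cos(th),np.sin(th)
    return R.from_matrix(np.array([[c,0,-s],[s,0,c],[0,-1,0]])).as_quat()
np.set_printoptions(precision=4,suppress=True)
E
python3 - <<'E'
from h import *
p=snap("wrist"); print(p["T_tool_cam"],p["k1"],p["vertical_fov"])
for nm,pos in dict(gauge=(.57,-.272,.15),vee=(.475,.295,.15),hold=(.612,.02,.15)).items():
    for th in range(-180,181,30):
        q=manip.inverse_kinematics(pos,down(np.radians(th)))
        print(nm,th,None if q is None else np.round(q,2))
E
```

```text
[[ 1.      0.0004 -0.0002  0.0005]
 [-0.0004  0.3212 -0.947  -0.1465]
 [-0.0003  0.947   0.3212  0.0836]
 [ 0.      0.      0.      1.    ]] -0.020118070840564238 67.97538915864347
gauge -180 [-0.63  0.39  1.53 -0.    1.22  2.51]
gauge -150 [-0.63  0.39  1.53 -0.    1.22  1.99]
gauge -120 [-0.63  0.39  1.53 -0.    1.22  1.46]
gauge -90 [-0.63  0.39  1.53 -0.    1.22  0.94]
gauge -60 [-0.63  0.39  1.53  0.    1.22  0.41]
gauge -30 [-0.63  0.39  1.53 -0.    1.22 -0.11]
gauge 0 [-0.63  0.39  1.53 -0.    1.22 -0.63]
gauge 30 [-0.63  0.39  1.53 -0.    1.22 -1.16]
gauge 60 [-0.63  0.39  1.53  0.    1.22 -1.68]
gauge 90 [-0.63  0.39  1.53 -0.    1.22 -2.2 ]
gauge 120 [-0.63  0.39  1.53 -0.    1.22 -2.73]
gauge 150 [-0.63  0.39  1.53 -0.    1.22  3.03]
gauge 180 [-0.63  0.39  1.53 -0.    1.22  2.51]
vee -180 [ 0.34  0.24  1.73 -0.    1.17 -2.8 ]
vee -150 [ 0.34  0.24  1.73 -0.    1.17  2.96]
vee -120 [ 0.34  0.24  1.73 -0.    1.17  2.44]
vee -90 [ 0.34  0.24  1.73 -0.    1.17  1.91]
vee -60 [0.34 0.24 1.73 0.   1.17 1.39]
vee -30 [ 0.34  0.24  1.73 -0.    1.17  0.87]
vee 0 [ 0.34  0.24  1.73
[... 201 characters left out ...]
vee 150 [ 0.34  0.24  1.73 -0.    1.17 -2.27]
vee 180 [ 0.34  0.24  1.73 -0.    1.17 -2.8 ]
hold -180 [-0.16  0.35  1.58 -0.    1.21  2.98]
hold -150 [-0.16  0.35  1.58 -0.    1.21  2.46]
hold -120 [-0.16  0.35  1.58 -0.    1.21  1.93]
hold -90 [-0.16  0.35  1.58 -0.    1.21  1.41]
hold -60 [-0.16  0.35  1.58  0.    1.21  0.89]
hold -30 [-0.16  0.35  1.58 -0.    1.21  0.36]
hold 0 [-0.16  0.35  1.58 -0.    1.21 -0.16]
hold 30 [-0.16  0.35  1.58 -0.    1.21 -0.68]
hold 60 [-0.16  0.35  1.58  0.    1.21 -1.21]
hold 90 [-0.16  0.35  1.58 -0.    1.21 -1.73]
hold 120 [-0.16  0.35  1.58 -0.    1.21 -2.26]
hold 150 [-0.16  0.35  1.58 -0.    1.21 -2.78]
hold 180 [-0.16  0.35  1.58 -0.    1.21  2.98]
```

```bash
python3 - <<'E'
from h import *
import pickle
T={}
for nm,pos,th in (("vee",(.50,.295,.23),90),("hold",(.59,.02,.2),90),("gauge",(.572,-.269,.2),-140)):
    manip.move_to(pos,down(np.radians(th))); manip.wait(.2)
    p=snap("wrist"); save(p,"w_"+nm+".png")
    pickle.dump(p,open(nm+".pkl","wb"))
    names=dict(vee=dict(vee_block=0,bore_mouth=.055),hold=dict(gauge_holder=0,holder_seat=.036),gauge=dict(gauge_center=.016,go_shoulder=.016,go_tip=.016,nogo_face=.016))[nm]
    for t,z in names.items():
        for q in nets.pinpoint(p,t)[:1]: print(t,round(q["score"],2),np.round(q["centre"]),atz(p,q["centre"],z)[0])
    k=list(names)[0]
    m=nets.masks_of(p,k)[:1]
    if m:
        np.save(nm+"_m.npy",m[0]["pixels"]); c=cloud(p,m[0]["pixels"]); np.save(nm+"_c.npy",c); print(len(c),c.min(0),c.max(0))
print(manip.state()["t"])
a=[cv2.imread(f"pics/w_{n}.png") for n in("vee","hold","gauge")]
cv2.imwrite("pics/w3.png",np.vstack([np.hstack([cv2.resize(x,(400,300)) for x in a[:2]]),np.hstack([cv2.resize(a[2],(400,300)),np.zeros((300,400,3),np.uint8)])]))
E
```

```text
vee_block 0.92 [270. 228.] [0.5695 0.289  0.    ]
bore_mouth 0.79 [271. 228.] [0.5469 0.2909 0.055 ]
5360 [ 0.5146  0.2349 -0.0011] [0.6399 0.3392 0.0994]
gauge_holder 0.88 [271. 196.] [0.6074 0.0174 0.    ]
holder_seat 0.95 [272. 206.] [0.6075 0.0192 0.036 ]
5688 [ 0.5464 -0.0122 -0.0013] [0.6806 0.0562 0.0639]
gauge_center 0.93 [270. 187.] [ 0.5733 -0.2652  0.016 ]
go_shoulder 0.94 [269. 227.] [ 0.5448 -0.2286  0.016 ]
go_tip 0.95 [273. 260.] [ 0.5136 -0.1994  0.016 ]
nogo_face 0.73 [240. 374.] [ 0.4353 -0.0351  0.016 ]
3844 [ 0.5066 -0.3245 -0.002 ] [ 0.6282 -0.1813  0.0345]
10.1833
```

View pics/w3.png

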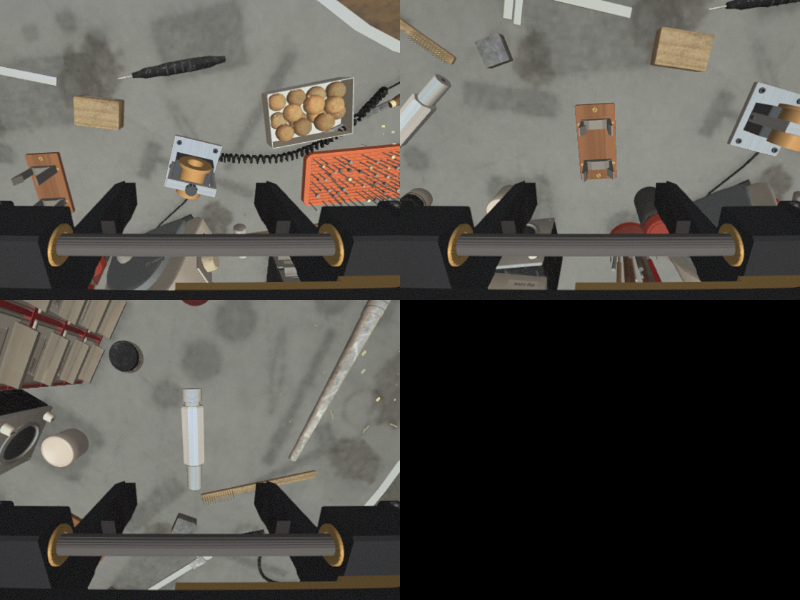

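```bash
python3 - <<'E'
from h import *
def rect(c,lo,hi):
    s=c[(c[:,2]>lo)&(c[:,2]<hi),:2]
    r=cv2.minAreaRect((s*1000).astype(np.float32)); print(len(s),np.median(c[(c[:,2]>lo)&(c[:,2]<hi),2]),r); 
v=np.load("vee_c.npy"); print(np.histogram(v[:,2],np.arange(0,.105,.005))); rect(v,.006,.014)
f=v[(v[:,2]>.03)&(v[:,2]<.082)]
print(np.histogram(f[:,0],np.arange(.53,.60,.003)))
h=np.load("hold_c.npy"); print(np.histogram(h[:,2],np.arange(0,.07,.005))); rect(h,.006,.014)
g=np.load("gauge_c.npy");print(np.histogram(g[:,2],np.arange(0,.04,.003))); rect(g,.006,.05);rect(g,.028,.036)
import pickle
for n,b in (("vee",(170,290,200,330)),("hold",(130,270,220,330))):
    p=pickle.load(open(n+".pkl","rb")); x=p["frame"][b[0]:b[1],b[2]:b[3],::-1]; cv2.imwrite(f"pics/c_{n}.png",cv2.resize(x,None,fx=4,fy=4,interpolation=cv2.INTER_CUBIC)[:480])
a=cv2.imread("pics/c_vee.png");b=cv2.imread("pics/c_hold.png");cv2.imwrite("pics/c2.png",cv2.resize(np.hstack([a[:480],b[:480]]),(800,400)))
E
```

```text
(array([  60,  527, 1329,   59,   38,   44,   53,   76,  207,  515,   68,
         79,  140,  243,  483,  261,  173,  737,   53,  207]), array([0.   , 0.005, 0.01 , 0.015, 0.02 , 0.025, 0.03 , 0.035, 0.04 ,
       0.045, 0.05 , 0.055, 0.06 , 0.065, 0.07 , 0.075, 0.08 , 0.085,
       0.09 , 0.095, 0.1  ]))
1800 0.01047040535767721 ((572.2293090820312, 287.4294738769531), (83.94493103027344, 99.11103820800781), 76.16668701171875)
(array([  0,   0,   0,  43, 180, 204, 239, 203, 137, 227, 130, 125, 125,
        84, 139,  60,  34,  33,  30,  50,  49,  55,  46]), array([0.53 , 0.533, 0.536, 0.539, 0.542, 0.545, 0.548, 0.551, 0.554,
       0.557, 0.56 , 0.563, 0.566, 0.569, 0.572, 0.575, 0.578, 0.581,
       0.584, 0.587, 0.59 , 0.593, 0.596, 0.599]))
(array([  75, 1040, 2993,  448,  425,   30,   39,   36,   35,   88,  121,
        185,  123,    0]), array([0.   , 0.005, 0.01 , 0.015, 0.02 , 0.025, 0.03 , 0.035, 0.04 ,
       0.045, 0.05 , 0.055, 0.06 , 0.065, 0.07 ]))
4001 0.010504032447757161 ((609.8001708984375, 22.556516647338867), (123.90413665771484, 59.97273254394531), 3.278916597366333)
(array([  12,    3,    5,   11,    6,   15,   64,  314,  785, 1023, 1353,
        233,    0]), array([0.   , 0.003, 0.006, 0.009, 0.012, 0.015, 0.018, 0.021, 0.024,
       0.027, 0.03 , 0.033, 0.036, 0.039]))
3809 0.028906049987411975 ((565.8096313476562, -256.6322021484375), (31.9927978515625, 158.01516723632812), 41.69791030883789)
2217 0.031519737299843587 ((566.4161987304688, -257.0389404296875), (24.54532241821289, 156.37881469726562), 42.363765716552734)
```

View pics/c2.png

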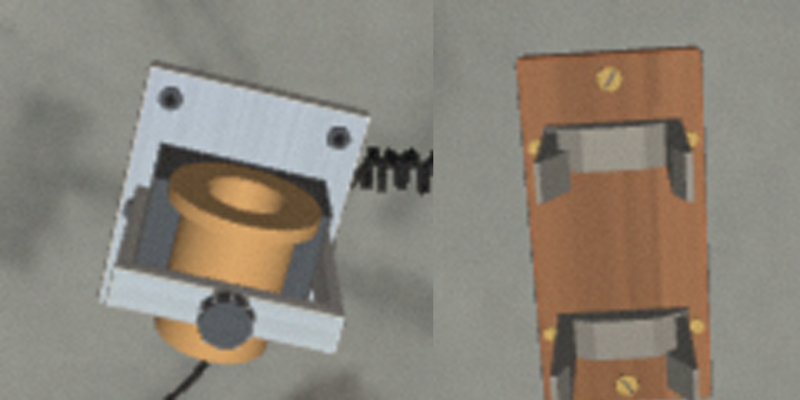

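```bash
python3 - <<'E'
from h import *
import pickle
s=manip.state(); g=np.radians(132.0)
def meas(p):
    c=cloud(p,nets.masks_of(p,"gauge_center")[0]["pixels"]); c=c[(c[:,2]>.006)&(c[:,2]<.05)]
    r=cv2.minAreaRect((c[:,:2]*1000).astype(np.float32))
    return r
rs=[]
# slower views: first same orientation, then flipped with the TCP nearer the go side
x0=np.array([.5661,-.2568]);u=np.array([np.cos(g),np.sin(g)])
for th,k in ((-138,0.),(42,0.)):
    manip.move_to([*(x0+k*u),.23],down(np.radians(th))); manip.wait(.2)
    p=snap("wrist"); r=meas(p); rs.append(r); print(th,r)
    pickle.dump(p,open(f"g{th}.pkl","wb"))
d=np.subtract(rs[0][0],rs[1][0])/2
print("half diff tool x,z (first view)",R.from_quat(down(np.radians(-138))).as_matrix()[:2].T@d, manip.state()["t"])
E
```

```text
-138 ((565.587890625, -256.6800537109375), (31.94603729248047, 158.46380615234375), 42.396156311035156)
42 ((565.7820434570312, -256.964111328125), (32.035743713378906, 158.70010375976562), 41.68326187133789)
half diff tool x,z (first view) [-0.0229 -0.     -0.1705] 13.6917
```

```bash
python3 - <<'E'
from h import *
gc=np.array([.57238,-.26425]);th=np.radians(42.04)
manip.move_to([*gc,.10],down(th))
manip.move_straight([*gc,.005],velocity=.08)
s=manip.state();print(s["ee_pos"],s["contact_force"])
claw.close(); s=manip.state();print(s["finger_gap"],s["ee_pos"],s["contact_force"])
manip.move_straight([*gc,.12],velocity=.1)
s=manip.state();print(s["finger_gap"],s["contact_force"],s["torque"],s["t"])
p=snap("wrist");save(p,"held.png")
T=np.array(p["T_tool_cam"]);
for n,gx in (("go_tip",89),("go_shoulder",45),("nogo_face",-69)):
    for q in nets.pinpoint(p,n)[:1]:
        w=atz(p,q["centre"],.12+.011)[0]; M=R.from_quat(s["eef_rot"]).as_matrix(); print(n,q["score"],q["centre"],(w-s["ee_pos"])@M)
E
```

```text
[ 0.5729 -0.2646  0.0057] [-0.156  -0.4875 -0.0817]
0.031960785044175155 [ 0.5724 -0.2642  0.005 ] [ 0.5817 -0.6236 -0.6907]
0.03184248011739937 [ 0.1277 -0.017  -2.4902] [ 0.0061 -0.1571  0.0344] 17.7917
go_tip 0.65 [273.2, 87.3] [-0.0006 -0.0118  0.0899]
go_shoulder 0.98 [270.6, 194.3] [-0.0018 -0.0119  0.045 ]
nogo_face 0.88 [268.8, 383.7] [-0.0032 -0.0121 -0.0664]
```

View pics/held.png

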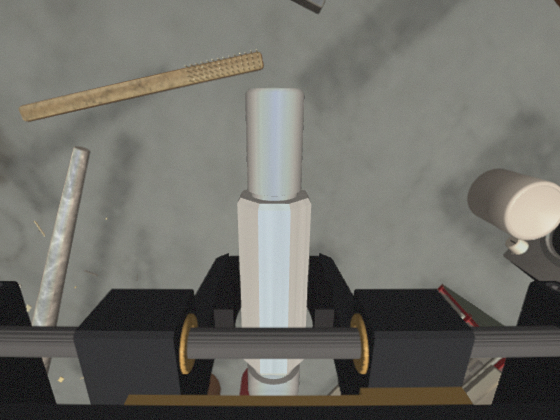

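```bash
cat >> h.py <<'E'
YV=np.radians(-13.83); U=np.array([np.cos(YV),np.sin(YV)]); VC=np.array([.57223,.28743]); MO=VC-.027*U; ZI=.044
E
python3 - <<'E'
from h import *
import pickle
th=YV-np.pi/2
s=manip.state(); manip.move_straight([*s["ee_pos"][:2],.2],velocity=.2)
a=MO-.117*U
manip.move_to([*a,.16],down(th)); manip.move_straight([*a,ZI],velocity=.15); manip.wait(.3)
s=manip.state();print(s["ee_pos"],s["contact_force"],s["qpos"],s["t"])
p=snap("wrist");save(p,"pre.png"); pickle.dump(p,open("pre.pkl","wb"))
m=nets.masks_of(p,"vee_block")[0]["pixels"]; c=cloud(p,m); np.save("pre_c.npy",c)
M=R.from_quat(s["eef_rot"]).as_matrix()
for lo,hi in((.006,.014),(.03,.08),(.074,.084)):
    k=c[(c[:,2]>lo)&(c[:,2]<hi)]; r=cv2.minAreaRect((k[:,:2]*1000).astype(np.float32)); print(len(k),r)
g=nets.masks_of(p,"gauge_center")[0]["pixels"]; c=cloud(p,g); t=(c-s["ee_pos"])@M
for z0 in np.arange(.02,.095,.01):
    k=t[(abs(t[:,2]-z0)<.005)]; k=k[abs(k[:,1]+.011)<.02]
    if len(k)>20: print(round(z0,3),len(k),np.percentile(k[:,0],[1,50,99]),k[:,1].min())
p2=snap("scene");save(p2,"pre_scene.png")
cv2.imwrite("pics/pre2.png",np.hstack([cv2.resize(p["frame"][:,:,::-1],(440,330)),cv2.resize(p2["frame"][250:370,150:310,::-1],(360,330))]))
E
```

```text
[0.4328 0.3221 0.0447] [-0.1671  0.4009 -2.7676] [ 0.4196  0.3626  1.8238 -0.      0.9538  2.2317] 22.7667
9515 ((543.7931518554688, 294.722412109375), (84.47062683105469, 40.153350830078125), 76.34149169921875)
3553 ((550.0638427734375, 293.18585205078125), (63.994598388671875, 8.21692943572998), 76.13624572753906)
0 ((0.0, 0.0), (0.0, 0.0), 0.0)
0.02 1431 [-0.015   0.0007  0.0163] -0.029042639848569092
0.03 1526 [-0.0149  0.0007  0.0163] -0.02928304965063325
0.04 1715 [-0.0148  0.0007  0.0163] -0.029484274018705632
0.05 1555 [-0.0132  0.0007  0.0147] -0.028196697351136325
0.06 1314 [-0.0104  0.0007  0.0122] -0.02491621283146937
0.07 1422 [-0.0105  0.0007  0.0119] -0.025357699837701763
0.08 1528 [-0.0104  0.0007  0.0124] -0.02553534628884163
0.09 794 [-0.0105  0.0007  0.0122] -0.024560495781507187
```

View pics/pre2.png

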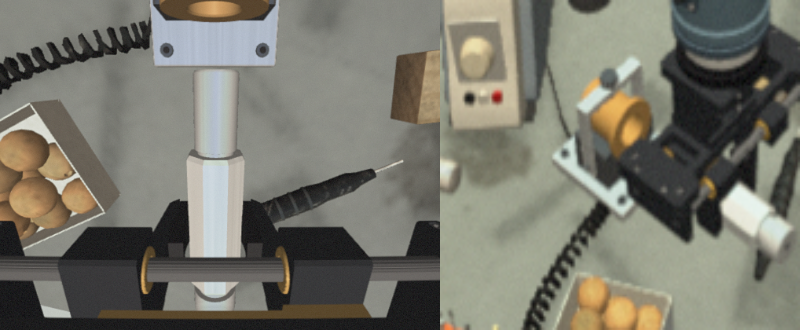

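```bash
cat >> h.py <<'E'
N=np.array([-U[1],U[0]])
def st():
    s=manip.state(); e=s["ee_pos"]; f=s["contact_force"]
    return s,np.array([(e[:2]-MO)@U,(e[:2]-MO)@N,e[2]])*1000,np.array([f[:2]@U,f[:2]@N,f[2]])
def go(a,n,z,v=.05):  # mm in bore axes: along, lateral; z mm
    manip.move_straight([*(MO+U*a/1000+N*n/1000),z/1000],velocity=v); return st()
E
python3 - <<'E'
from h import *
s,e,f=st(); print("now",e,f,s["t"])
s,e,f=go(-95,1.0,44); manip.wait(.3); s,e,f0=st(); print(e,f0,s["torque"])
for a in range(-93,-77,2):
    s,e,f=go(a,1.0,44,.03); d=f-f0; print(a,e,d,s["torque"])
    if abs(d[0])>4 or abs(d[1])>4 or abs(d[2])>5: print("stop"); break
print(s["t"])
E
```

```text
now [-116.9514    0.0596   44.1651] [-0.6427 -0.1906 -2.376 ] 22.9667
[-95.2431   1.0033  43.9984] [-0.5094  0.3616 -2.1182] [0.0584 0.0392 0.0009]
-93 [-92.8404   1.0712  44.0745] [ 1.0045 -0.3108 -0.0491] [ 0.0727  0.0528 -0.0301]
-91 [-90.832    1.0294  44.0333] [ 0.6328 -0.2391  0.194 ] [ 0.0574  0.0398 -0.0203]
-89 [-88.837    1.019   44.0306] [ 0.953  -0.0482  0.0896] [0.0357 0.0151 0.0233]
-87 [-86.839    1.0292  44.035 ] [ 0.1554  0.2792 -0.2397] [ 0.0519  0.0198 -0.0415]
-85 [-84.8356   1.0303  44.0286] [-0.2912  0.1568 -0.647 ] [0.0771 0.0454 0.0297]
-83 [-82.841    1.0202  44.0189] [ 0.9685 -0.0821 -0.4504] [ 0.0599  0.0077 -0.0064]
-81 [-80.82     1.0126  44.033 ] [0.4025 0.4753 0.4394] [ 0.026   0.0163 -0.0629]
-79 [-78.8524   1.0195  44.0265] [0.3152 0.2542 0.3564] [ 0.0719  0.0042 -0.0239]
25.8583
```

```bash
python3 - <<'E'
from h import *
s,e,f0=st()
L=[-72,-66,-60,-55,-51,-49,-48,-47]+list(np.arange(-46.5,-41.9,.5))
for a in L:
    s,e,f=go(a,1.0,44,.04); d=f-f0; print(a,e,d,s["torque"])
    if abs(d[0])>4 or abs(d[1])>5 or abs(d[2])>6: print("stop"); break
manip.wait(.4); s,e,f=st(); print(e,f-f0,s["finger_gap"],s["t"])
E
```

```text
-72 [-71.5578   0.9969  44.0509] [ 0.1953 -0.2694  0.1348] [0.0805 0.0146 0.0068]
-66 [-65.6227   1.0267  44.0696] [ 0.6438 -0.0508 -0.6278] [0.0749 0.0552 0.0226]
-60 [-59.6067   1.0117  44.0697] [-0.5399 -0.1822 -0.2005] [ 0.0375 -0.0057  0.0358]
-55 [-54.6563   1.0385  44.0631] [ 0.0766 -0.1324 -1.4385] [ 0.0591  0.0463 -0.0057]
-51 [-50.6853   1.0251  44.0554] [ 0.2796 -0.4133 -1.2804] [ 0.0413 -0.0059  0.0328]
-49 [-48.9122   0.9622  43.9836] [-0.7023 -0.8935 -0.056 ] [0.0503 0.0763 0.0254]
-48 [-47.9593   1.0229  44.0004] [-0.0489 -0.852  -0.5281] [ 0.0122  0.031  -0.0087]
-47 [-46.9511   1.0049  44.0034] [ 0.0223 -1.1869 -0.0953] [ 0.0686  0.0143 -0.0273]
-46.5 [-46.458    1.0294  44.0305] [-0.2619 -1.341  -1.1908] [0.0777 0.0142 0.0121]
-46.0 [-45.9611   1.0014  44.0075] [ 0.581   0.1317 -0.206 ] [0.0227 0.017  0.0148]
-45.5 [-45.4451   1.0223  44.0176] [-0.3708 -0.1828 -1.1353] [ 0.0084 -0.0067 -0.005 ]
-45.0 [-45.056    0.9866  43.9716] [ 0.7595 -1.4103 -0.0059] [ 0.0667  0.0966 -0.009 ]
-44.5 [-44.9789   0.9432  43.8834] [-2.196  -0.5473  0.9202] [ 0.1715  0.3804 -0.0286]
-44.0 [-44.9617   0.9021  43.7868] [-5.7395 -1.263   2.3544] [0.2324 0.6959 0.0161]
stop
[-44.9209   0.9404  43.8255] [-4.4867 -0.414   1.5823] 0.0317203294318354 29.9583
```

```bash
python3 - <<'E'
from h import *
import pickle
go(-46,1,44,.02); s,e,f=go(-70,1,44,.06); print(e,f); s,e,f=go(-125,1,44,.1); print(e,f,s["t"])
s,e,f=go(-125,0,140,.15)
manip.move_to([*(MO-.125*U),.14],down(YV+np.pi/2))
go(-10,0,140,.15); manip.wait(.3)
s,e,f=st(); print(e,f,s["qpos"],s["t"])
p=snap("wrist"); save(p,"flip.png"); pickle.dump(p,open("flip.pkl","wb"))
m=nets.masks_of(p,"vee_block")[0]["pixels"]; c=cloud(p,m); np.save("flip_c.npy",c)
k=c[(c[:,2]>.006)&(c[:,2]<.014)]; r=cv2.minAreaRect((k[:,:2]*1000).astype(np.float32)); print(len(k),r)
l=(k[:,:2]-MO)@N*1000; a=(k[:,:2]-MO)@U*1000; print(np.percentile(l,[0,.5,99.5,100]),np.percentile(a,[0,.5,99.5,100]))
k=np.load("pre_c.npy");k=k[(k[:,2]>.006)&(k[:,2]<.014)];l=(k[:,:2]-MO)@N*1000;print("pre",np.percentile(l,[0,.5,99.5,100]))
k=np.load("vee_c.npy");k=k[(k[:,2]>.006)&(k[:,2]<.014)];l=(k[:,:2]-MO)@N*1000;print("far",np.percentile(l,[0,.5,99.5,100]))
E
```

```text
[-70.1986   1.173   44.1618] [ 0.0875  0.665  -1.8718]
[-124.6189    1.3213   44.3002] [-0.0848  0.1543 -1.9699] 31.4583
[-10.5307   0.2077 140.1536] [ 0.6906  0.069  -3.0548] [ 0.312   0.3631  1.5904 -0.      1.1881 -1.0181] 36.1167
865 ((549.8603515625, 292.9253234863281), (83.89266967773438, 53.52497100830078), 76.47767639160156)
[-41.9331 -41.7937  41.7962  41.9914] [-22.6093 -22.4205  30.0549  30.9473]
pre [-41.9621 -41.2425  41.6083  42.4703]
far [-41.976  -41.7789  41.4813  41.9739]
```

View pics/flip.png

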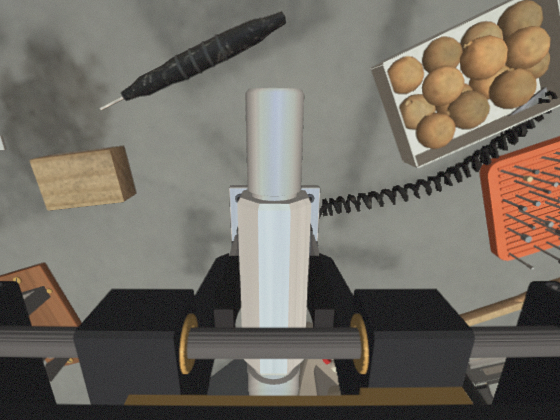

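```bash
python3 - <<'E'
from h import *
go(-100,-.7,140,.15); go(-90,-.7,44,.12); manip.wait(.2); s,e,f0=st(); print(e,f0,s["t"])
go(-74,-.7,44,.05)
for a in np.arange(-72,-65,.5):
    s,e,f=go(a,-.7,44,.04); d=f-f0; print(a,e,d)
    if d[0]<-3.5 or abs(d[1])>4 or abs(d[2])>5: print("stop"); break
for i in range(4): manip.wait(.3); s,e,f=st(); print(e,f-f0,s["torque"])
go(-72,-.7,44,.03); s,e,f=go(-95,-.7,44,.1); print(e,f-f0,s["finger_gap"],s["t"])
E
```

```text
[-89.5484  -0.2414  44.9126] [ 0.5442  0.2831 -1.7707] 38.125
-72.0 [-72.0315  -0.7374  43.9312] [-0.8291 -0.457  -1.6117]
-71.5 [-71.5615  -0.6644  43.989 ] [-0.7105 -1.1104 -0.7359]
-71.0 [-70.9819  -0.6946  44.0045] [-0.0808 -0.9731 -0.9556]
-70.5 [-70.4331  -0.6936  44.0293] [-0.0794 -0.1112 -0.474 ]
-70.0 [-69.9581  -0.7033  43.9993] [-0.6637 -0.3904  0.7468]
-69.5 [-69.4517  -0.6745  44.033 ] [-0.7511 -0.7423 -0.0399]
-69.0 [-68.9568  -0.6997  43.9981] [-0.6935  1.4342 -0.7004]
-68.5 [-68.4413  -0.7079  44.0031] [-0.3782 -0.9619 -0.5805]
-68.0 [-67.9712  -0.6935  43.9845] [ 0.6701 -0.3719 -0.2574]
-67.5 [-67.7232  -0.7378  43.9145] [-1.7762 -0.4959 -0.0962]
-67.0 [-67.6754  -0.7539  43.8225] [-4.2687  0.1152  0.4043]
stop
[-67.6411  -0.7547  43.8157] [-4.5749  0.973   1.0704] [ 0.2797  0.6198 -0.028 ]
[-67.6511  -0.7631  43.7873] [-6.0715  0.0721  1.8137] [ 0.299   0.5593 -0.0087]
[-67.6538  -0.7468  43.7953] [-5.5525  0.5469  1.5237] [0.3513 0.5694 0.0065]
[-67.629   -0.7743  43.799 ] [-5.6048  0.334   0.6881] [ 0.3106  0.609  -0.0296]
[-95.3454  -0.6271  44.0606] [-1.9096 -0.7322 -1.3214] 0.03133699151264043 43.2417
```

```bash
python3 - <<'E'
from h import *
ps=np.radians(3.28);th=ps+np.pi/2
xt=np.array([np.cos(th),np.sin(th)]);zt=np.array([-np.sin(th),np.cos(th)])
c=np.array([.6098,.02256])-.0008*xt-.0006*zt
s=manip.state(); manip.move_straight([*s["ee_pos"][:2],.14],velocity=.2)
manip.move_to([*c,.14],down(th)); manip.move_straight([*c,.053],velocity=.1); manip.wait(.2)
s=manip.state(); f0=s["contact_force"]; print(s["ee_pos"]-[*c,0],f0,s["t"])
for z in list(np.arange(.051,.0241,-.0015)):
    manip.move_straight([*c,z],velocity=.05); s=manip.state(); d=s["contact_force"]-f0
    print(round(z,4),s["ee_pos"][2],d,s["torque"][:2])
    if d[2]>22 or np.hypot(d[0],d[1])>7: print("stop"); break
print(s["t"],s["finger_gap"])
E
```

```text
[ 0.0006 -0.0001  0.0538] [ 0.3335  0.5024 -2.0964] 46.35
0.051 0.05108941478906574 [0.2715 0.1421 0.0546] [ 0.1537 -0.2071]
0.0495 0.049822927555012206 [0.5496 2.6966 3.2103] [ 0.4451 -0.2944]
0.048 0.04790696743286098 [0.8553 4.1922 1.0505] [ 0.8574 -0.4642]
0.0465 0.04653534167005423 [0.8393 4.169  2.9389] [ 0.8951 -0.2964]
0.045 0.04527037856541878 [-0.798   6.0675  4.4372] [ 0.8992 -0.1699]
0.0435 0.04427729309732879 [-0.6079  5.0032  7.4519] [ 0.9828 -0.076 ]
0.042 0.04343077759084785 [-1.1088  5.622  10.8183] [1.0102 0.1245]
0.0405 0.04258453554011728 [-2.7512  6.1386 15.1882] [1.0642 0.3339]
0.039 0.04029217917099621 [1.4902 5.9465 6.7876] [ 1.1377 -0.567 ]
0.0375 0.03862012149110963 [1.8442 7.1397 5.5185] [ 1.0358 -0.4946]
stop
48.85 0.031450148029617236
```

```bash
python3 - <<'E'
from h import *
f0=np.array([.33,.5,-2.1])
s=manip.state(); print(s["torque"],s["contact_force"]-f0,s["ee_pos"])
e=s["ee_pos"]
ps=np.radians(3.28);th=ps+np.pi/2
xt=np.array([np.cos(th),np.sin(th)]);zt=np.array([-np.sin(th),np.cos(th)])
c=np.array([.6098,.02256])-.0008*xt-.0006*zt
c1=c+[0,.0008]
manip.move_straight([*c1,.0375],velocity=.02); s=manip.state(); print(s["torque"],s["contact_force"]-f0,s["ee_pos"]-[*c,0])
for z in np.arange(.036,.0229,-.0015):
    manip.move_straight([*c1,z],velocity=.05); s=manip.state(); d=s["contact_force"]-f0
    print(round(z,4),s["ee_pos"][2],d,s["torque"])
    if d[2]>24 or np.hypot(d[0],d[1])>8: print("stop"); break
print(s["t"],s["finger_gap"])
p=snap("scene"); save(p,"hs.png"); cv2.imwrite("pics/hs2.png",cv2.resize(p["frame"][190:290,200:340,::-1],None,fx=5,fy=5,interpolation=cv2.INTER_CUBIC))
E
```

```text
[ 1.0358 -0.4946 -0.0176] [1.8477 7.1421 5.5221] [0.6119 0.0228 0.0386]
[ 0.7426 -0.6694 -0.1254] [3.4334 5.4003 6.6072] [0.0013 0.0011 0.0384]
0.036 0.03663878315768 [2.6264 3.8379 5.3907] [ 0.7481 -0.6552 -0.1387]
0.0345 0.034977234180170985 [2.6634 4.1393 5.6446] [ 0.7678 -0.5885 -0.1094]
0.033 0.03339261186374235 [3.896  4.0253 5.5056] [ 0.765  -0.5027 -0.1243]
0.0315 0.031814762637567454 [1.5862 4.0226 5.2823] [ 0.7567 -0.5579 -0.1591]
0.03 0.030231699010216717 [1.6719 4.0955 4.7192] [ 0.7175 -0.47   -0.0934]
0.0285 0.02747014744172396 [ 2.6984  2.7432 -1.7821] [ 0.6434 -0.6038 -0.0495]
0.027 0.02606314874749839 [-0.0462  2.4196 -3.4853] [ 0.581  -0.3244  0.0411]
0.0255 0.02509100735223599 [-0.8918  2.3491 -1.9228] [0.5669 0.0145 0.1624]
0.024 0.024960113344307637 [-6.4735  2.6811  9.7918] [0.5715 0.8583 0.0468]
51.35 0.03152717487495391
```

View pics/hs2.png

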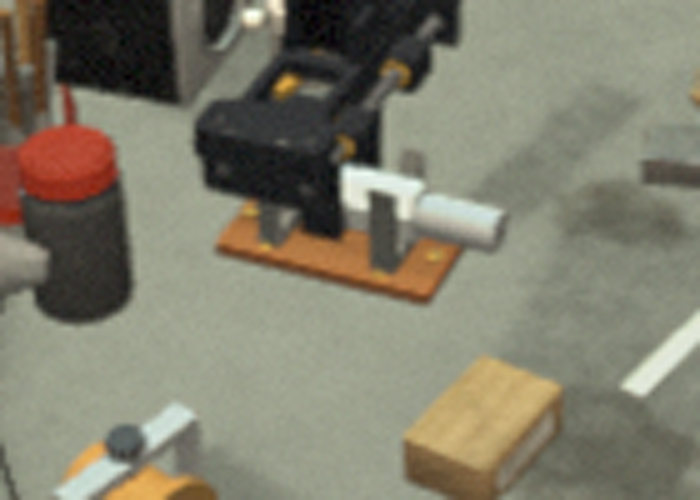

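```bash
python3 - <<'E'
from h import *
import pickle
s=manip.state(); e=s["ee_pos"]
manip.move_straight([*e[:2],.0253],velocity=.02)
claw.release(); manip.wait(.2)
manip.move_straight([*e[:2],.13],velocity=.12)
p0=e.copy(); zt=R.from_quat(s["eef_rot"]).as_matrix()[:,2]
manip.move_straight([*(e[:2]-.0*zt[:2]),.22],velocity=.15); manip.wait(.2)
p=snap("wrist"); save(p,"fin.png"); pickle.dump(p,open("fin.pkl","wb"))
m=nets.masks_of(p,"gauge_center")
if m:
    c=cloud(p,m[0]["pixels"]); c=c[c[:,2]>.03]; r=cv2.minAreaRect((c[:,:2]*1000).astype(np.float32)); print(r,np.percentile(c[:,2],[1,50,90,97,99]))
    g=np.radians(183.28);u=np.array([np.cos(g),np.sin(g)]); a=(c[:,:2]-[.6098,.0226])@u
    for a0 in np.arange(-.03,.04,.01): k=c[abs(a-a0)<.005]; print(round(a0,3),len(k),np.percentile(k[:,2],[90,97]) if len(k)>5 else "")
for n in("vee_block","gauge_center"): print(n,[ (round(q["score"],2),atz(p,q["centre"],.036)[0]) for q in nets.pinpoint(p,n)[:1]])
print(manip.state()["t"],manip.state()["contact_force"])
cv2.imwrite("pics/fin_c.png",cv2.resize(p["frame"][90:300,170:380,::-1],None,fx=2.8,fy=2.8,interpolation=cv2.INTER_CUBIC))
E
```

```text
((599.32666015625, 21.41863441467285), (158.98806762695312, 33.18564987182617), 1.92082679271698) [0.0384 0.0486 0.0528 0.0534 0.0538]
-0.03 256 [0.0533 0.0539]
-0.02 259 [0.0531 0.0537]
-0.01 278 [0.0531 0.0535]
0.0 276 [0.0532 0.0535]
0.01 282 [0.0531 0.0536]
0.02 286 [0.0532 0.0535]
0.03 272 [0.0532 0.0535]
0.04 302 [0.0529 0.0535]
vee_block [(0.7, array([0.5684, 0.2586, 0.036 ]))]
gauge_center [(0.65, array([0.6084, 0.0242, 0.036 ]))]
54.9583 [-0.1058 -0.5101  0.4821]
```

View pics/fin_c.png

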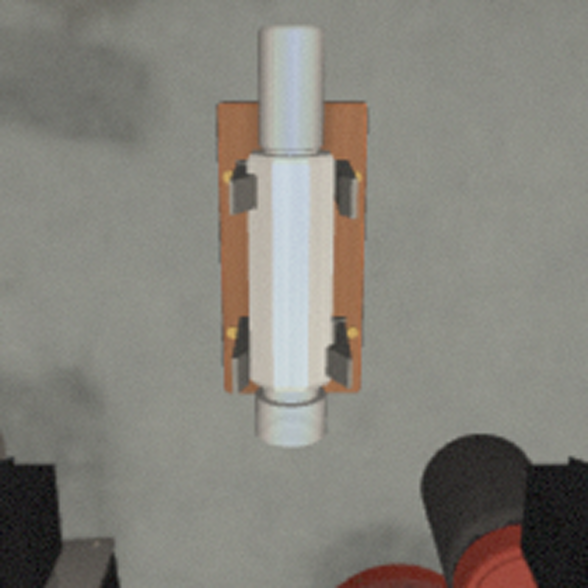

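```bash
python3 -c "
from h import *
manip.job_done(); print(manip.state()['t'])"
```

```text
the job is handed in; nothing more can be done
the job is handed in; nothing more can be done
```

The bore check is done in the order asked, and the gauge is clipped in its holder. I handed the job in at about 55 s of the 72 s allowed.

- **Go end:** it went in freely until the handle met the flange, with about 5 N at the stop. I then drew it out.
- **No-go end:** I held it square against the mouth at about 4.5–6 N for about 1.2 s. It did not enter.
- **Holder:** I pressed the gauge down with a peak of about 15 N. The force dropped as it snapped in, and it stopped at the expected seated depth. The last picture shows both hooks over the handle, the handle top level at about 53 mm (52 expected), and the fingers clear.

**Checks that disagreed:**
- **Grip offset:** the gauge sat about 0.8 mm off-centre in the jaws and 0.6 mm along its length. I corrected for both when presenting the no-go end and placing the gauge.
- **Side force in the holder:** about 7 N built up partway down, so I shifted 0.8 mm sideways and it eased to 2–4 N.
- **Seated angle:** the seated gauge measured about 1.4° off the holder's measured direction. I took this as play and measurement noise.

I did not look at the vee block again after the no-go push. The push stayed well under the 12 N that would slide it, and a picture taken after the go end was withdrawn showed the block had not moved.

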